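Start-of-shift latch check on a board test fixture

ROBOT

A 6-joint arm with a two-finger parallel gripper is mounted at the origin on a cart in front of the work surface, level with it; the furniture and walls round the work are solid. World frame = base frame: x ahead of the robot, y to its left, z up, the work surface at z = 0. Lengths are in m, angles in rad, forces in N, time in s.
With the tool pointing down it reaches from about 0.425 to 0.95 m from the base axis. Payload 3.5 kg.
Tool frame: the origin (TCP) lies on the centre line of the jaws, within the pads' length; the fingertips stand 14 mm ahead of it and the grasp point (between the pads) lies 5 mm behind it (ctrl.finger_overhang is the distance from the TCP to the fingertips, in m); z points along the fingers, y is the line along which they close (so a half turn about z gives the same grasp; the last joint's range is limited). The gripper opens to 85 mm and grips with 20 to 120 N. Pads are 22 mm wide; open, the fingers measure 114 mm over their backs; the gripper's body (76 mm by 85 mm) begins 54 mm behind the grasp point. The pads swing forward as they close: fully open they stand 13 mm farther back than shut.
Start: joints at [1.109, 0.286, 1.577, -0, 1.279, -0.15], TCP at [0.207, 0.642, 0.216] pointing down, gripper open.
Joint ranges: [-2.77, 2.77], [-0.9, 2.22], [0.21, 2.48], [-1.53, 4.67], [0.24, 2.81], [-2.84, 2.84]. Speed limits (rad/s): [2.79, 2.79, 3.14, 3.14, 3.14, 3.14].

INTERFACE

Orientations are given as a unit quaternion [x, y, z, w].
In Python, from plant import ctrl gives the robot as it stands.
- The arm moves only by the tool send_rows, never from a script. Its argument "moves" is text: rows parted by semicolons, each of 7 numbers parted by spaces: the turn, a rotation vector about the tool's x, y, z in units of 360 degrees (1.0 is 360 degrees), then the shift along the tool's x, y, z in units of 20 cm (1.0 is 20 cm), then the gripper's target within -1 to 1 (fully open at 1, half-way at 0, shut at -1). A call has 1 to 12 rows; each row is the pose to reach, as a shift and turn from the pose commanded when the call began, along the tool's axes at that moment, turning the shorter way round; what a row does not reach only later rows make up. A row lasts 1/8 s, in which the tool goes at most 62.5 mm and 10.7 degrees, less where a joint would pass 70% of its speed; a pose out of reach is approached as far as the arm can. A call with a number of a shift or a turn outside -1 to 1 is refused whole. A call with a gripper value outside its range is refused whole. The fingers move at their own pace and stop on an object; "newtons" is the grip in N (left out, the last holds). Time passes only in rows, so rows that repeat a pose let the fingers close. It gives the time, the measured TCP pose, the force, the opening and the grip force at its end, in the units of the state.
- ctrl.get_state(): the state, without advancing time (a new reading comes with each control period).
- ctrl.read_camera(name): name is "scene" or "top"; returns a dict with "image" (384x512x3 uint8, red, green, blue), "fovy" (degrees; the focal length in pixels is half the picture's height over the tangent of half this angle, whatever the lens; pixels are square), "cx", "cy" (the principal point, pixels), "extrinsics" (4x4, takes a point from camera to world coordinates). Camera axes: x right, y up, looking along -z (the intrinsics and any distortion apply to the point x, -y, -z); pixel columns grow to the right and rows downward; lengths in m; the calibration is good to about 2 mm. A picture is of the moment at which its call begins. There is no depth.
- ctrl.sign_off(): hands the job in; it is judged then, once.
The state is a dict: "time": time; "qpos": joint angles; "dq": joint speeds; "joint_efforts": joint torques, N m; "eef_pos": TCP position; "tcp_rot": TCP orientation; "contact_force": force on the tool from outside, world axes, zero at the start; "wrist_torque": the same for the moment, N m; "opening": opening from 0.0 (shut) to 1.0 (fully open); "finger_force": force on a finger pad.
Only numpy, scipy, OpenCV 4.12 (cv2) and the standard library are available. Lean on these libraries where they do the work, as an engineer would, in place of code of your own. Each camera call takes 0.05 s, during which the arm holds its last target. There are 200 camera calls.

TASK

Check the lid latch of the board test fixture before the shift: push the lid down on its black pad, without slamming it, until the spring hook clicks over it and it stays shut by itself, then let go of it and press the orange release tab, building the push up slowly. A sound latch lets the lid spring up before 15 N; if it is still shut at 15 N, force it no harder and leave the lid shut. Then turn the selector knob on the grey status box as far as it goes, to the green lamp if the latch let go (the lid stays up) or to the red lamp if it did not; work the hook only by its tab and leave the cells, tweezers and bottle round the fixture undisturbed.

Things in the scene. Friction and masses are not known exactly. Their poses are not given: they have to be found in the camera images.
- fixture: Clamshell board test fixture fixed on the bench: black base with aluminium top, 172 (x) x 268 (y) x 40 mm, a green circuit board in it, a lid with a clear window over it. Origin: centre of the base's underside, on the bench. x axis from the latch at its front (nearest the robot) to the lid hinge at its back, y to its left. Hinge line along y at x = +78 mm, z = 64 mm.
- lid_hinge (a joint): Lid angle (rad): about 0.20 when up (its own spring holds it there, front edge 35 mm higher than shut); -0.01 to 0.01 when latched shut; below 0 it sinks into rubber bumpers (about 3 N per mm at the pad). It stays shut only once the hook has caught it (lid pushed to about 0), else it springs up again. At the pad it takes about 5 N at first and 8 to 13 N where the hook clicks over.
- lid: The lid: aluminium frame with clear window, 154 x 260 x 12 mm, a black push pad on top near its front edge and, in the middle of its front edge, a steel striker tongue that the hook catches. Its origin lies on the hinge line, at mid-width; axes as the fixture's when it is shut.
- lid_pad (a point): Centre of the top face of the black rubber push pad (28 x 70 mm, longer along y) on the lid, 139 mm in front of the hinge line and 14 mm above it when the lid is shut (78 mm above the bench), about 106 mm above the bench when the lid is up. It rides with the lid.
- latch_hook: The steel spring hook, 32 mm wide, at the middle of the fixture's front, that catches the lid's striker. Origin on its pivot pin, 94 mm in front of the fixture's origin, 26 mm above the bench. It stands from 95 to 111 mm in front of the fixture's origin, its top 85 mm above the bench. Not to be touched: only the tab shall work it.
- release_tab: Orange release tab; pressed down it pulls the hook off the lid. Origin on the hook's pivot pin. It springs back when let go. A sound one frees the lid after about 7 mm, at 5 to 9 N; a binding one gives only about 0.3 mm per newton, is still shut at 15 N and would need well over 20 N. From outside nothing shows which it is today. End stop at 12 mm.
- tab_top (a point): Centre of the ribbed top face (28 mm along x, 70 mm along y) of the orange release tab, the fixture's foremost part: 149 mm in front of the fixture's origin, 35 mm above the bench when not pressed. It is pressed straight down.
- status_box: Grey status box fixed on the bench, 104 x 104 x 55 mm, to the right of the fixture. Origin: centre of its underside. x points to its far side, y to its left. On its top a black selector knob, towards its far left corner a red lamp and towards its far right corner a green lamp.
- selector_shaft (a joint): Angle of the selector knob (rad), clockwise from above is positive. About 0: pointing straight ahead (not checked yet); +0.80, right-hand end stop: white line points at the green lamp; -0.80, left-hand end stop: at the red lamp. It turns with light friction (0.06 N m) and stays where it is left.
- knob_grip (a point): Grasp point of the selector knob, on its turning axis, 82 mm above the bench: the middle of an upright black bar 44 mm long, 14 mm thick, 28 mm high (foot 66 mm, top 94 mm above the bench). At joint value 0 the bar lies along the box's x axis; this point's axes turn with the bar (x along it, towards the white line).
- cell_0: Blue battery cell standing upright, 18 mm in diameter, 66 mm high, loose, in front of the fixture to the left. Origin at its foot. Leave it.
- cell_1: Green battery cell standing upright, 18 mm in diameter, 66 mm high, loose, beside the other. Origin at its foot. Leave it.
- tweezers: Steel tweezers, 12 x 122 x 8 mm, lying loose in front of the fixture to the right. Origin at the middle of the underside. Leave them.
- solvent_bottle: Blue dispenser bottle, 64 mm in diameter, 117 mm high, standing loose to the left of the fixture. Origin at its foot. Leave it.
Mind the look-alikes: they are no part of the job. Leave any purple or yellow look-alike of the status_box alone.

How it is judged:
By the outcome, as a careful person would: the job done as asked, in the order asked, and still so for the second after the job is handed in, with the robot touching nothing.
It also fails if it takes over 72 s, if anything falls off the work surface, if the arm or the gripper's body presses on something with over 40 N, if the wrist force passes 120 N, or if a joint passes its speed limit or range.

## Working session

There is one attempt and no reset: what is moved stays moved. The work goes in short steps, Python scripts to look and compute and a tool call to move; the robot and the scene stay as the last step left them, time stands still between calls to the robot, and variables do not carry over. Pictures are saved under pics/ and viewed, at most 10 in all, crops included, and the job is handed in when it is done.

Besides the shell and the picture viewer there is one more tool, called by a JSON object that holds its "name" and its "arguments". send_rows: Moves the arm, as the interface text tells. Its arguments: {"type":"object","properties":{"moves":{"type":"string"},"newtons":{"type":"number"}},"required":["moves"]}

```bash
ls; mkdir -p pics
python3 - <<'E'
from plant import ctrl
import cv2,numpy as np
for n in("scene","top"):
    r=ctrl.read_camera(n); cv2.imwrite(f"pics/{n}0.png",r["image"][:,:,::-1])
    print(n,{k:v for k,v in r.items() if k!="image"})
print(ctrl.get_state())
E
```

```text
pics
scene {'fovy': 42.75554095559454, 'cx': 254.61528925139226, 'cy': 192.03779567458102, 'extrinsics': array([[ 0.46573288,  0.45856969, -0.75683996, -0.98811041],
       [-0.8848983 ,  0.24802352, -0.39425794, -0.974085  ],
       [ 0.00691937,  0.85334529,  0.52130025,  1.12600338],
       [ 0.        ,  0.        ,  0.        ,  1.        ]])}
top {'fovy': 46.11425033102665, 'cx': 255.59843637059274, 'cy': 194.3959362204556, 'extrinsics': array([[-0.02493409,  0.99307944, -0.11476721,  0.35933372],
       [-0.99965732, -0.02568386, -0.0050586 , -0.18922013],
       [-0.00797126,  0.11460175,  0.99337953,  1.92179503],
       [ 0.        ,  0.        ,  0.        ,  1.        ]])}
{'time': 0.1, 'qpos': array([ 1.10900397e+00,  2.87129844e-01,  1.57803990e+00, -2.25286697e-05,
        1.27857167e+00, -1.50007646e-01]), 'dq': array([-1.57428585e-03, -1.20340524e-03, -3.14445209e-03,  8.93925801e-05,
        1.36293056e-03,  6.82472144e-04]), 'joint_efforts': array([ 5.86723741e-05, -4.07294869e+01, -2.93699098e+01, -1.83305483e-04,
        3.38269558e-03, -7.17167552e-07]), 'eef_pos': array([0.20676231, 0.64189685, 0.2144453 ]), 'tcp_rot': array([ 1.55258387e-01,  9.87873311e-01, -1.02775110e-03, -3.13268593e-04]), 'contact_force': array([ 0.26015174, -0.67395693,  0.64675675]), 'wrist_torque': array([ 0.02813132, -0.0008622 ,  0.02408726]), 'finger_force': 0.0, 'opening': 0.9991242546559765}
```

View pics/scene0.png

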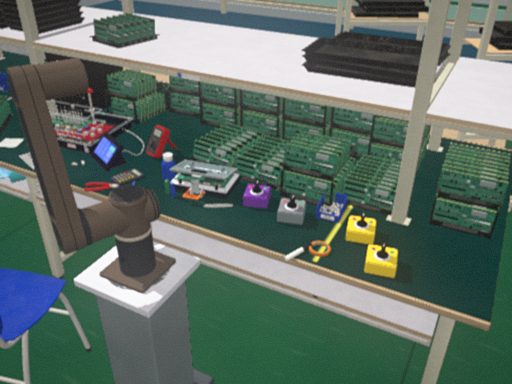

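View pics/top0.png

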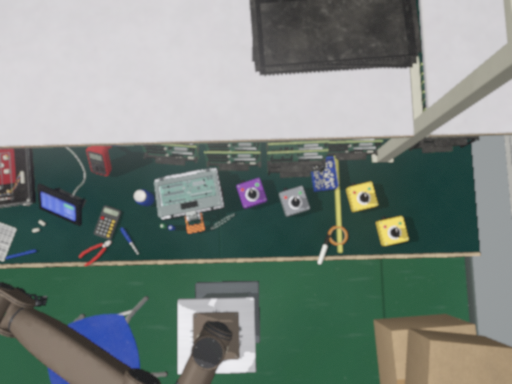

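The fixture is at about (188,192) in the top view and (205,178) in scene. Its orange tab is at top (195,225) and scene (193,195). The grey box is at top (294,201) and scene (291,210), with a purple look-alike between them.

```bash
cat > h.py <<'E'
import cv2,numpy as np
def ray(r,u,v):
    H=r["image"].shape[0]; f=H/2/np.tan(np.radians(r["fovy"]/2)); E=r["extrinsics"]
    d=E[:3,:3]@np.array([(u-r["cx"])/f,-(v-r["cy"])/f,-1.]); return E[:3,3],d/np.linalg.norm(d)
def plane(r,u,v,z):
    o,d=ray(r,u,v); return o+d*(z-o[2])/d[2]
def proj(r,p):
    H=r["image"].shape[0]; f=H/2/np.tan(np.radians(r["fovy"]/2)); E=r["extrinsics"]
    c=E[:3,:3].T@(np.array(p)-E[:3,3]); return np.array([r["cx"]-f*c[0]/c[2],r["cy"]+f*c[1]/c[2]])
def tri(r1,p1,r2,p2):
    a,d=ray(r1,*p1);b,e=ray(r2,*p2)
    s=np.linalg.lstsq(np.c_[d,-e],b-a,rcond=None)[0]; P=a+d*s[0];Q=b+e*s[1]
    return (P+Q)/2,np.linalg.norm(P-Q)
def blob(img,lo,hi,roi):
    x0,y0,x1,y1=roi; h=cv2.cvtColor(img,cv2.COLOR_RGB2HSV); m=np.zeros(h.shape[:2],np.uint8)
    m[y0:y1,x0:x1]=cv2.inRange(h,lo,hi)[y0:y1,x0:x1]; 
    n,l,st,c=cv2.connectedComponentsWithStats(m); i=1+np.argmax(st[1:,4]); return c[i],st[i],(l==i).astype(np.uint8)
E
python3 - <<'E'
from plant import ctrl
from h import *
S=ctrl.read_camera("scene");T=ctrl.read_camera("top")
a=cv2.resize(T["image"][155:245,130:330],(800,360),interpolation=cv2.INTER_CUBIC)
b=cv2.resize(S["image"][145:231,155:345][:, :],(530,240),interpolation=cv2.INTER_CUBIC)
c=np.zeros((600,800,3),np.uint8);c[:360]=a;c[360:,:530]=b
cv2.imwrite("pics/z1.png",c[:,:,::-1])
for n,r,roi in(("S",S,(175,180,210,205)),("T",T,(180,210,210,240))):
    c,st,m=blob(r["image"],(5,120,90),(20,255,255),roi); print(n,c,st,cv2.minAreaRect(cv2.findNonZero(m)))
    print(plane(r,*c,.035))
for u,v in((294,201),):print(plane(T,u,v,.055))
for n,r,roi in(("S",S,(275,190,310,228)),("T",T,(275,182,315,220))):
    c,st,m=blob(r["image"],(0,0,90),(180,50,255),roi); k=cv2.minAreaRect(cv2.findNonZero(m));print(n,c,st,k); 
    print([plane(r,*p,.055).round(3) for p in cv2.boxPoints(k)])
E
```

```text
S [191.84070796 195.13274336] [182 188  23  12 113] ((192.82452392578125, 193.93585205078125), (20.88603401184082, 9.890151023864746), 10.619654655456543)
[0.44776844 0.07219979 0.035     ]
T [194.85207101 227.21301775] [186 218  19  16 169] ((194.67735290527344, 225.77926635742188), (12.593049049377441, 18.244565963745117), 79.3803482055664)
[0.44583512 0.07768754 0.035     ]
[ 0.54325991 -0.33858468  0.055     ]
S [290.92021277 211.44326241] [277 197  29  27 564] ((290.72998046875, 210.3899688720703), (27.294322967529297, 24.324474334716797), 8.130102157592773)
[array([ 0.42 , -0.332,  0.055]), array([ 0.584, -0.269,  0.055]), array([ 0.609, -0.379,  0.055]), array([ 0.445, -0.433,  0.055])]
T [293.6976 200.5024] [279 185  31  32 625] ((293.6297302246094, 200.42164611816406), (25.879558563232422, 26.247167587280273), 72.89727020263672)
[array([ 0.583, -0.27 ,  0.055]), array([ 0.613, -0.376,  0.055]), array([ 0.509, -0.404,  0.055]), array([ 0.479, -0.299,  0.055])]
```

View pics/z1.png

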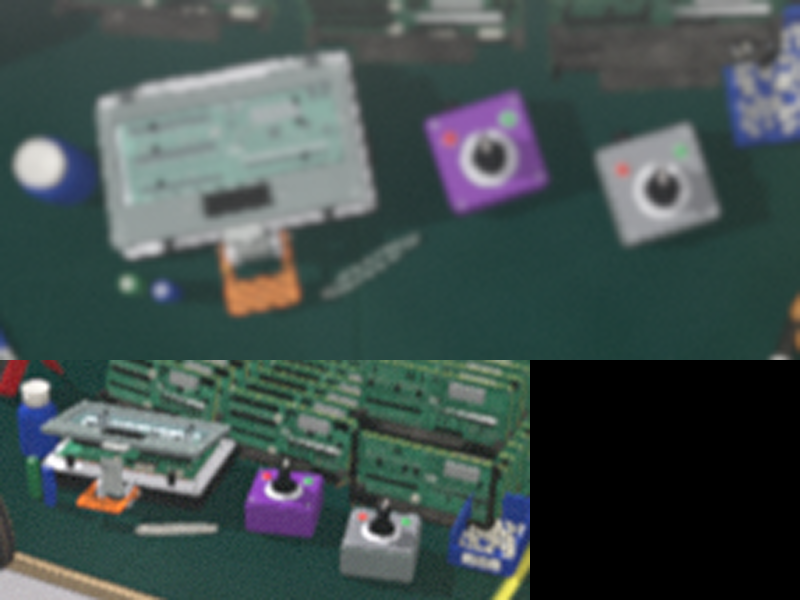

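Run:
```python
from plant import ctrl
from h import *
S=ctrl.read_camera("scene");T=ctrl.read_camera("top")
# lid outline yaw (top), pad, knob
h=cv2.cvtColor(T["image"],cv2.COLOR_RGB2HSV)
m=np.zeros(h.shape[:2],np.uint8);m[160:222,150:228]=cv2.inRange(h,(0,0,95),(180,70,255))[160:222,150:228]
m=cv2.morphologyEx(m,cv2.MORPH_OPEN,np.ones((3,3)))
k=cv2.minAreaRect(cv2.findNonZero(m));bp=[plane(T,*p,.09) for p in cv2.boxPoints(k)];print("lid",k,np.round(bp,3).tolist())
for i in range(4):
    d=bp[(i+1)%4]-bp[i];print(np.hypot(*d[:2]).round(3),np.degrees(np.arctan2(d[1],d[0])).round(1))
c,st,mm=blob(T["image"],(0,0,0),(180,255,75),(180,196,200,212));k=cv2.minAreaRect(cv2.findNonZero(mm));print("padT",c,st,k,plane(T,*c,.106))
pT=c
g=cv2.cvtColor(S["image"],cv2.COLOR_RGB2GRAY);print(g[160:186:1,180:232:2])
c,st,mm=blob(T["image"],(0,0,0),(180,255,60),(285,192,305,212));print("knobT",c,st,plane(T,*c,.08))
c,st,mm=blob(S["image"],(0,0,0),(180,255,60),(280,190,303,212));print("knobS",c,st,plane(S,*c,.08))
for p in((380,142),(200,146)):
  for z in (.3,.45,.6):print(p,z,plane(T,*p,z).round(3))
```

```text
lid ((189.62338256835938, 197.58087158203125), (55.507564544677734, 69.16850280761719), 82.64761352539062) [[0.665, 0.245, 0.09], [0.694, -0.038, 0.09], [0.466, -0.063, 0.09], [0.438, 0.216, 0.09]]
0.285 -84.1
0.229 -173.7
0.281 95.9
0.229 7.3
padT [188.70175439 204.57894737] [182 202  15   6  57] ((188.9038543701172, 204.5192413330078), (3.7262067794799805, 14.512594223022461), 78.69007110595703) [0.53464832 0.09168371 0.106     ]
[[ 38  84 129 131 111 115  90  67  68  71  80  75  86 125 136  89  84  75
   79  75  79 135 152 150  94  79]
 [ 66 127 142 139 143 146 130 116 109  87  89  76  76  99 127  72  79  83
   82  81  72  86 112 153 114  87]
 [120 147 133 144 144 155 132 138 142 122 119 109  92  82  95  57  62  76
   80  81  78  73  71  95 107  90]
 [148 136 137 152 147 147 110 140 154 144 142 142 125 118 114  79  72  67
   63  72  79  75  63  73  91  90]
 [136 133 143 163 150 131 114 145 148 149 151 151 141 147 149 129 119 107
   80  69  89  76  72  77  97  85]
 [131 142 150 197 200 129 124 141 154 152 151 149 149 149 151 145 144 149
  128 118 122 100  93  90 100  89]
 [145 141 
[... 1885 characters left out ...]
115 101 138 137 138  96  87  98
   95  94  85  83  81  98 173 195]
 [131 186 187 192 190 186 132 134 142 149 159 137 140 142 146 103  84  94
   91 112 110  90  85 125 190 195]
 [102 131 150 171 188 184 141 136 139 158 196 181 167 165 153 119 107  93
   61 125 121  85  86 160 195 188]]
knobT [295.44444444 202.55555556] [293 201   6   4  18] [ 0.53424058 -0.342277    0.08      ]
knobS [287.66666667 197.62962963] [280 190  16  17 108] [ 0.55556373 -0.3199388   0.08      ]
(380, 142) 0.3 [ 0.728 -0.641  0.3  ]
(380, 142) 0.45 [ 0.694 -0.599  0.45 ]
(380, 142) 0.6 [ 0.66  -0.557  0.6  ]
(200, 146) 0.3 [0.731 0.018 0.3  ]
(200, 146) 0.45 [ 0.696 -0.001  0.45 ]
(200, 146) 0.6 [ 0.662 -0.02   0.6  ]
```

Pad is at about (0.535, 0.092), tab at about (0.443, 0.077), with fixture yaw about 9.5°. Box centre is at (0.546, -0.337), yaw 15.7°. I'm starting the approach with the gripper shut.

{"name": "send_rows", "arguments": {"moves": "0 0 0.1 -0.4 -0.35 0 -1; 0 0 0.212 -0.8 -0.705 0 -1; 0 0 0.212 -0.8 -0.705 0 -1; 0 0 0.212 -0.8 -0.705 0 -1; 0 0 0.212 -0.8 -0.705 0 -1; 0 0 0.212 -0.8 -0.705 0 -1; 0 0 0.212 -0.8 -0.705 0 -1; 0 0 0.212 -0.8 -0.705 0 -1; 0 0 0.212 -0.8 -0.705 0 -1"}}

```text
time: 1.42
eef_pos: [0.316, 0.4592, 0.2157]
tcp_rot: [0.732, 0.682, -0.0, 0.0]
contact_force: [0.7, 0.6, 0.1]
opening: -0.003
finger_force: 0.0
```

```bash
cat > go.py <<'E'
import sys,numpy as np
from plant import ctrl
from scipy.spatial.transform import Rotation as Ro
def go(x,y,z,a):
    s=ctrl.get_state();R=Ro.from_quat(s["tcp_rot"]);a=np.radians(a)
    Y=np.array([np.cos(a),np.sin(a),0]);Z=np.array([0,0,-1.]);G=Ro.from_matrix(np.c_[np.cross(Y,Z),Y,Z])
    d=R.inv().apply(np.array([x,y,z])-s["eef_pos"]);print("turn",((R.inv()*G).as_rotvec()/2/np.pi).round(4),"shift",(d/.2).round(4),
     "t",round(s["time"],2),"pos",s["eef_pos"].round(4),"F",s["contact_force"].round(2),"q",s["qpos"].round(2),"op",round(s["opening"],2))
if __name__=="__main__":go(*map(float,sys.argv[1:]))
E
python3 go.py .535 .092 .15 -80.5
```

```text
turn [0.     0.     0.2124] shift [-1.754   1.2216  0.3286] t 1.43 pos [0.316  0.4592 0.2157] F [0.73 0.61 0.1 ] q [ 0.79  0.03  1.87 -0.    1.25  0.86] op -0.0
```

{"name": "send_rows", "arguments": {"moves": "0 0 0.1 -0.4 0.3 0 -1; 0 0 0.212 -0.88 0.61 0 -1; 0 0 0.212 -0.88 0.61 0 -1; 0 0 0.212 -0.88 0.61 0 -1; 0 0 0.212 -0.88 0.61 0 -1; 0 0 0.212 -0.88 0.61 0 -1; 0 0 0.212 -0.88 0.61 0 -1; 0 0 0.212 -0.88 0.61 0 -1; 0 0 0.212 -0.88 0.61 0 -1"}}

```text
time: 2.55
eef_pos: [0.4249, 0.2748, 0.2158]
tcp_rot: [0.996, 0.084, 0.0, 0.0]
contact_force: [-0.1, -0.5, 0.4]
opening: 0.002
finger_force: 0.0
```

```bash
python3 go.py .535 .092 .15 -80.5
```

```text
turn [ 0.     -0.      0.0005] shift [0.3891 0.9935 0.3288] t 2.55 pos [0.4249 0.2748 0.2158] F [-0.14 -0.49  0.43] q [ 0.37 -0.09  1.98 -0.    1.25  1.78] op 0.0
```

{"name": "send_rows", "arguments": {"moves": "0 0 0 0.2 0.5 0 -1; 0 0 0 0.39 0.99 0 -1; 0 0 0 0.39 0.99 0 -1; 0 0 0 0.39 0.99 0 -1; 0 0 0 0.39 0.99 0.33 -1; 0 0 0 0.39 0.99 0.33 -1; 0 0 0 0.39 0.99 0.33 -1"}}

```text
time: 3.42
eef_pos: [0.5347, 0.0926, 0.1505]
tcp_rot: [0.997, 0.084, 0.0, 0.0]
contact_force: [0.5, 0.1, 0.7]
opening: -0.001
finger_force: 0.0
```

Run:
```python
from plant import ctrl
from h import *
S=ctrl.read_camera("scene");T=ctrl.read_camera("top")
a=cv2.resize(T["image"][165:245,140:240],(750,600),interpolation=cv2.INTER_CUBIC)
b=cv2.resize(S["image"][140:215,155:255],(800,600),interpolation=cv2.INTER_CUBIC)
cv2.imwrite("pics/z2.png",cv2.resize(np.hstack([a,b]),(800,310))[:,:,::-1])
s=ctrl.get_state();p=s["eef_pos"]-[0,0,.014];print(p,proj(S,p),proj(T,p),proj(S,[.535,.092,.106]))
```

```text
[0.53595644 0.092804   0.13836487] [198.00188614 163.69570422] [187.1534583  203.50816612] [198.43750037 170.49356077]
```

View pics/z2.png

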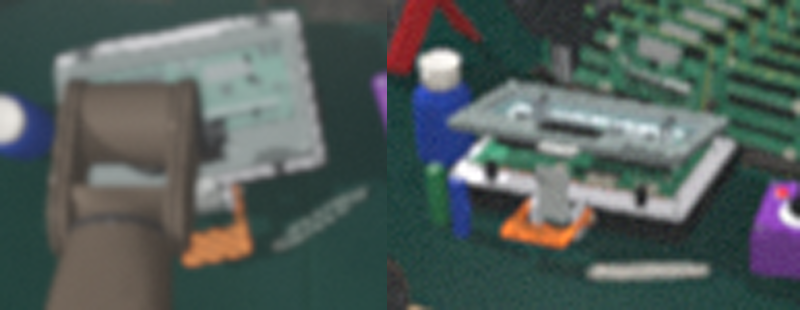

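The pad is where I predicted it (scene ≈(198,171)), with the gripper tip above it. I'm descending slowly.

{"name": "send_rows", "arguments": {"moves": "0 0 0 0 0 0.06 -1; 0 0 0 0 0 0.1 -1; 0 0 0 0 0 0.12 -1; 0 0 0 -0.001 0 0.13 -1; 0 0 0 -0.002 0 0.14 -1; 0 0 0 -0.004 0 0.15 -1; 0 0 0 -0.006 0 0.16 -1; 0 0 0 -0.008 0 0.17 -1"}}

```text
time: 4.53
eef_pos: [0.5329, 0.092, 0.1157]
tcp_rot: [0.997, 0.083, 0.0, 0.0]
contact_force: [-0.1, -0.1, -0.0]
opening: -0.001
finger_force: 0.0
```

{"name": "send_rows", "arguments": {"moves": "0 0 0 -0.002 0 0.01 -1; 0 0 0 -0.004 0 0.02 -1; 0 0 0 -0.006 0 0.03 -1; 0 0 0 -0.008 0 0.04 -1; 0 0 0 -0.008 0 0.04 -1"}}

```text
time: 5.15
eef_pos: [0.5312, 0.0918, 0.1075]
tcp_rot: [0.997, 0.083, -0.0, -0.0]
contact_force: [0.2, 0.3, 0.5]
opening: 0.001
finger_force: 0.0
```

Run:
```python
from plant import ctrl
from h import *
print(ctrl.finger_overhang)
S=ctrl.read_camera("scene")
p=ctrl.get_state()["eef_pos"]-[0,0,.014];print(p,proj(S,p))
b=cv2.resize(S["image"][135:205,155:245],(770,600),interpolation=cv2.INTER_CUBIC)
cv2.imwrite("pics/z3.png",b[:,:,::-1])
```

```text
0.014
[0.5312915  0.09178241 0.09363935] [198.15520623 173.39190367]
```

View pics/z3.png

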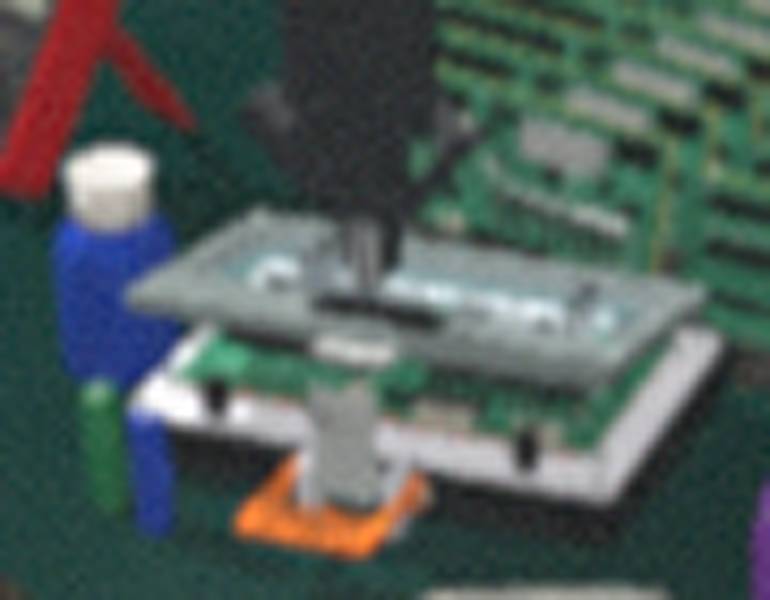

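The tip looks a few pixels above the pad, at about (198,169) against the pad centre at (199,171). It isn't in contact yet, so I'll keep lowering in small steps.

{"name": "send_rows", "arguments": {"moves": "0 0 0 0 0 0.008 -1; 0 0 0 0 0 0.016 -1; 0 0 0 0 0 0.024 -1; 0 0 0 0 0 0.032 -1; 0 0 0 0 0 0.032 -1"}}

```text
time: 5.82
eef_pos: [0.5312, 0.0918, 0.1011]
tcp_rot: [0.997, 0.083, -0.0, -0.0]
contact_force: [-1.0, 0.4, 0.1]
opening: 0.004
finger_force: 0.0
```

{"name": "send_rows", "arguments": {"moves": "0 0 0 0 0 0.008 -1; 0 0 0 0 0 0.016 -1; 0 0 0 0 0 0.024 -1; 0 0 0 0 0 0.032 -1; 0 0 0 0 0 0.032 -1"}}

```text
time: 6.45
eef_pos: [0.5312, 0.0918, 0.0947]
tcp_rot: [0.997, 0.083, -0.0, -0.0]
contact_force: [-0.2, -0.4, 0.1]
opening: 0.001
finger_force: 0.0
```

Run:
```python
from plant import ctrl
from h import *
S=ctrl.read_camera("scene");T=ctrl.read_camera("top")
s=ctrl.get_state();p=s["eef_pos"]-[0,0,.014];print(p,proj(S,p),s["contact_force"],s["wrist_torque"])
b=cv2.resize(S["image"][145:205,165:245],(800,600),interpolation=cv2.INTER_CUBIC)
cv2.imwrite("pics/z4.png",b[:,:,::-1])
```

```text
[0.53135142 0.09177507 0.08092422] [198.32085869 175.96104751] [0.0824058  1.04288757 0.23695329] [ 0.04112384 -0.0042972  -0.05238877]
```

View pics/z4.png

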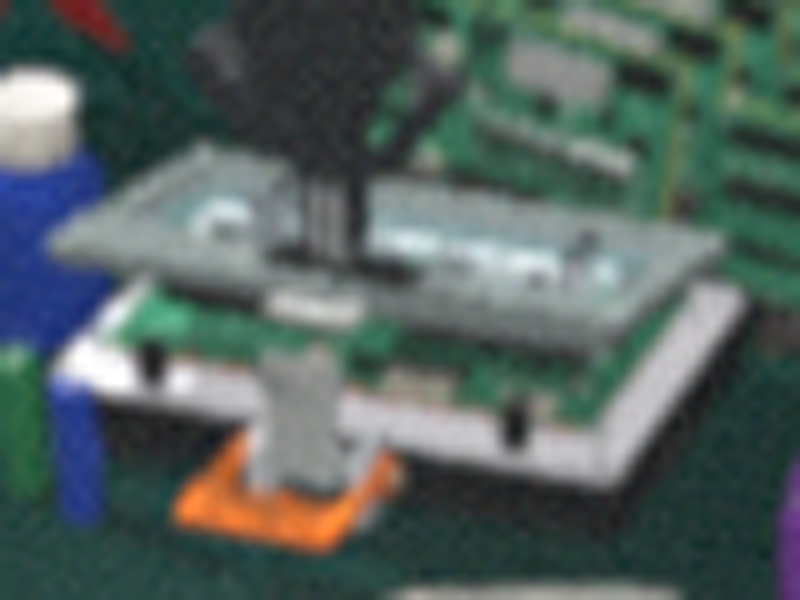

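The tip appears at about (198.5,171), still at or just above the pad centre at (200,171), and the force is zero. I'll continue down with force checks.

{"name": "send_rows", "arguments": {"moves": "0 0 0 0 0 0.008 -1; 0 0 0 0 0 0.016 -1; 0 0 0 0 0 0.024 -1; 0 0 0 0 0 0.024 -1"}}

```text
time: 7.05
eef_pos: [0.5312, 0.0917, 0.0908]
tcp_rot: [0.997, 0.083, -0.0, 0.0]
contact_force: [-3.0, -0.1, 5.2]
opening: 0.003
finger_force: 2.3
```

```bash
python3 -c "
from plant import ctrl
s=ctrl.get_state();print(s)"
```

```text
{'time': 7.05, 'qpos': array([-1.71573332e-02,  1.29616604e-01,  2.00605672e+00, -2.98163422e-04,
        1.00679247e+00,  1.38789898e+00]), 'dq': array([ 1.40282821e-03, -2.23169068e-03, -1.62634724e-03,  2.18481539e-05,
        1.53942486e-03,  9.19647161e-04]), 'joint_efforts': array([-8.33703973e-02, -2.82274193e+01, -2.45102245e+01,  7.63035100e-02,
       -6.86529279e-01, -8.71672964e-04]), 'eef_pos': array([0.53121747, 0.09173292, 0.09081806]), 'tcp_rot': array([ 9.96561538e-01,  8.28546583e-02, -4.46966021e-04,  8.17315949e-05]), 'contact_force': array([-2.97892883, -0.07382312,  5.20879665]), 'wrist_torque': array([-0.01392496,  0.5483727 ,  0.02276481]), 'finger_force': 2.334541529417038, 'opening': 0.0028843754755694373}
```

Contact: 5.2 N at TCP z≈0.091, which matches the lid's initial stiffness. The fingertips act about 28 mm higher than the nominal figure. I'm pushing on slowly.

{"name": "send_rows", "arguments": {"moves": "0 0 0 -0.001 0 0.008 -1; 0 0 0 -0.003 0 0.016 -1; 0 0 0 -0.005 0 0.024 -1; 0 0 0 -0.007 0 0.032 -1; 0 0 0 -0.009 0 0.04 -1; 0 0 0 -0.011 0 0.048 -1; 0 0 0 -0.013 0 0.056 -1; 0 0 0 -0.013 0 0.056 -1"}}

```text
time: 8.05
eef_pos: [0.5287, 0.0913, 0.0798]
tcp_rot: [0.997, 0.083, -0.0, 0.0]
contact_force: [-2.1, -0.6, 5.7]
opening: 0.0
finger_force: 2.7
```

Run:
```python
from plant import ctrl
from h import *
S=ctrl.read_camera("scene")
s=ctrl.get_state();print(s["eef_pos"],s["contact_force"],s["wrist_torque"],s["finger_force"])
b=cv2.resize(S["image"][145:205,165:245],(800,600),interpolation=cv2.INTER_CUBIC)
cv2.imwrite("pics/z5.png",b[:,:,::-1])
```

```text
[0.52875772 0.09129356 0.0798329 ] [-2.97873675  0.40754214  6.1926452 ] [-0.07542957  0.51735221 -0.05081493] 2.69471799954772
```

View pics/z5.png

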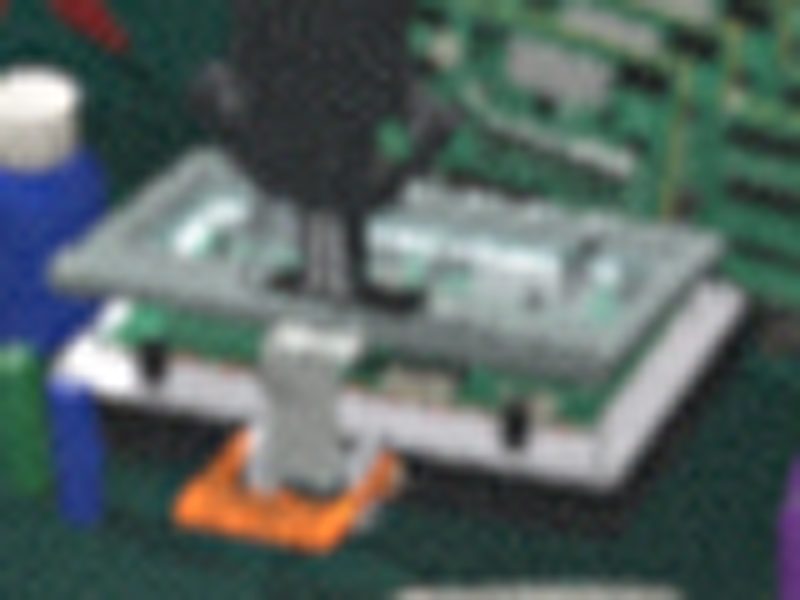

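The lid has sunk about halfway, with the fingertip on the pad at crop (328,300). Continuing.

{"name": "send_rows", "arguments": {"moves": "0 0 0 -0.001 0 0.008 -1; 0 0 0 -0.003 0 0.016 -1; 0 0 0 -0.005 0 0.024 -1; 0 0 0 -0.007 0 0.032 -1; 0 0 0 -0.009 0 0.04 -1; 0 0 0 -0.01 0 0.048 -1; 0 0 0 -0.01 0 0.048 -1"}}

```text
time: 8.98
eef_pos: [0.5272, 0.091, 0.0711]
tcp_rot: [0.997, 0.083, -0.0, 0.0]
contact_force: [-3.8, -0.3, 9.4]
opening: 0.001
finger_force: 4.5
```

{"name": "send_rows", "arguments": {"moves": "0 0 0 -0.001 0 0.006 -1; 0 0 0 -0.002 0 0.012 -1; 0 0 0 -0.002 0 0.018 -1; 0 0 0 -0.002 0 0.024 -1; 0 0 0 -0.002 0 0.024 -1"}}

```text
time: 9.6
eef_pos: [0.5265, 0.0909, 0.0658]
tcp_rot: [0.997, 0.083, -0.0, 0.0]
contact_force: [-3.4, 0.0, 7.4]
opening: -0.003
finger_force: 3.6
```

{"name": "send_rows", "arguments": {"moves": "0 0 0 0 0 0.005 -1; 0 0 0 0 0 0.01 -1; 0 0 0 0 0 0.01 -1"}}

```text
time: 9.98
eef_pos: [0.5263, 0.0909, 0.0637]
tcp_rot: [0.997, 0.083, -0.001, 0.0]
contact_force: [-3.4, -1.0, 7.8]
opening: -0.002
finger_force: 3.7
```

{"name": "send_rows", "arguments": {"moves": "0 0 0 0 0 0.005 -1; 0 0 0 0 0 0.01 -1; 0 0 0 0 0 0.01 -1"}}

```text
time: 10.35
eef_pos: [0.526, 0.0908, 0.0616]
tcp_rot: [0.997, 0.083, -0.001, 0.0]
contact_force: [-4.1, -1.0, 8.0]
opening: 0.003
finger_force: 4.1
```

{"name": "send_rows", "arguments": {"moves": "0 0 0 0 0 0.005 -1; 0 0 0 0 0 0.01 -1; 0 0 0 0 0 0.01 -1"}}

```text
time: 10.72
eef_pos: [0.5259, 0.0908, 0.0603]
tcp_rot: [0.997, 0.083, -0.001, 0.0]
contact_force: [-7.0, -0.4, 12.2]
opening: -0.003
finger_force: 6.2
```

Run:
```python
from plant import ctrl
from h import *
S=ctrl.read_camera("scene")
s=ctrl.get_state();print(s["eef_pos"],s["contact_force"])
b=cv2.resize(S["image"][145:205,165:245],(800,600),interpolation=cv2.INTER_CUBIC)
cv2.imwrite("pics/z6.png",b[:,:,::-1])
```

```text
[0.52592641 0.0908246  0.06038951] [-7.3842259  -0.12176726 11.75614485]
```

View pics/z6.png

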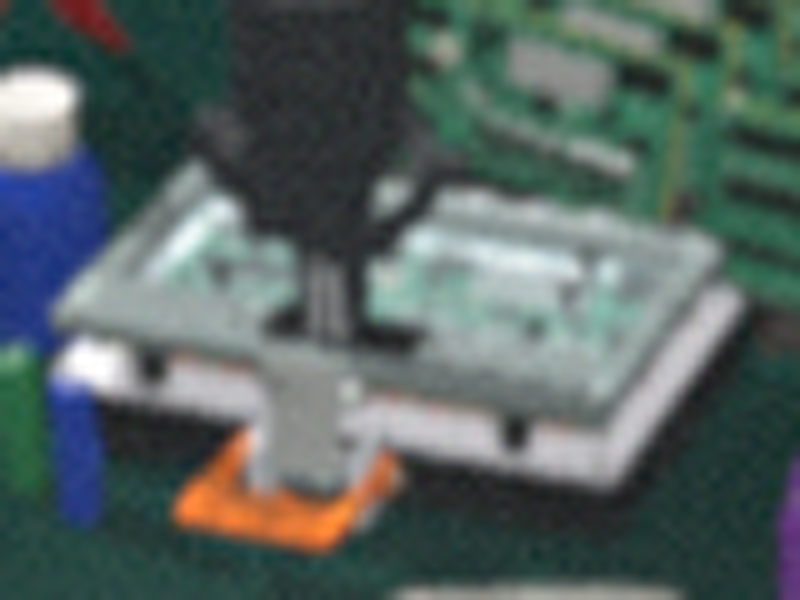

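The lid looks shut under the hook, with the tongue hidden. I'll press slightly further, then lift and check that it stays.

{"name": "send_rows", "arguments": {"moves": "0 0 0 0 0 0.005 -1; 0 0 0 0 0 0.01 -1; 0 0 0 0 0 0.01 -1"}}

```text
time: 11.15
eef_pos: [0.5258, 0.0908, 0.0591]
tcp_rot: [0.997, 0.083, -0.002, 0.0]
contact_force: [-9.6, -0.6, 16.1]
opening: -0.003
finger_force: 8.3
```

{"name": "send_rows", "arguments": {"moves": "0 0 0 0 0 -0.01 -1; 0 0 0 0 0 -0.02 -1; 0 0 0 0 0 -0.03 -1; 0 0 0 0 0 -0.04 -1; 0 0 0 0 0 -0.05 -1; 0 0 0 0 0 -0.05 -1"}}

```text
time: 11.9
eef_pos: [0.5265, 0.0909, 0.0665]
tcp_rot: [0.997, 0.083, 0.0, -0.0]
contact_force: [0.4, 0.8, -0.0]
opening: 0.004
finger_force: 0.0
```

The force fell to zero at a height where the lid previously pushed back with 7 N, so it's latched. I'll lift and move over to the tab.

```bash
python3 go.py .442 .074 .12 -80.5
python3 - <<'E'
from plant import ctrl
from h import *
T=ctrl.read_camera("top")
h=cv2.cvtColor(T["image"],cv2.COLOR_RGB2HSV);m=cv2.inRange(h,(5,120,90),(20,255,255))[215:240,180:212]
print("\n".join("".join(".#"[v>0] for v in r) for r in m))
for u,v in((190,230),(200,229),(195,229)):print(plane(T,u,v,.035))
E
```

```text
turn [-0. -0. -0.] shift [-0.4304  0.0139 -0.2678] t 11.9 pos [0.5265 0.0909 0.0665] F [ 0.39  0.82 -0.05] q [-0.02  0.16  2.03  0.    0.96  1.39] op 0.0Traceback (most recent call last):
  File "<stdin>", line 5, in <module>
  File "<stdin>", line 5, in <genexpr>
  File "<stdin>", line 5, in <genexpr>
TypeError: string indices must be integers, not 'numpy.bool'
```

{"name": "send_rows", "arguments": {"moves": "0 0 0 0 0 -0.12 -1; 0 0 0 0 0 -0.27 -1; 0 0 0 0 0 -0.27 -1; 0 0 0 -0.2 0 -0.27 -1; 0 0 0 -0.43 0.014 -0.27 -1; 0 0 0 -0.43 0.014 -0.27 -1; 0 0 0 -0.43 0.014 -0.27 -1; 0 0 0 -0.43 0.014 -0.1 -1; 0 0 0 -0.43 0.014 0.05 -1; 0 0 0 -0.43 0.014 0.15 -1; 0 0 0 -0.43 0.014 0.15 -1; 0 0 0 -0.43 0.014 0.15 -1"}}

```text
time: 13.45
eef_pos: [0.4434, 0.074, 0.0373]
tcp_rot: [0.997, 0.083, 0.001, 0.0]
contact_force: [-0.6, 0.0, 0.4]
opening: 0.001
finger_force: 0.0
```

```bash
python3 go.py .442 .074 .02 -80.5
python3 - <<'E'
from plant import ctrl
from h import *
S=ctrl.read_camera("scene");T=ctrl.read_camera("top")
b=cv2.resize(S["image"][150:210,165:225],(400,400),interpolation=cv2.INTER_CUBIC)
a=cv2.resize(T["image"][195:240,170:215],(400,400),interpolation=cv2.INTER_CUBIC)
cv2.imwrite("pics/z7.png",np.hstack([a,b])[:,:,::-1])
E
```

```text
turn [ 0.0001 -0.0002  0.    ] shift [-0.007  -0.0012  0.0863] t 13.45 pos [0.4434 0.074  0.0373] F [-0.61  0.03  0.38] q [-0.06  0.02  2.24 -0.    0.88  1.34] op 0.0
```

View pics/z7.png

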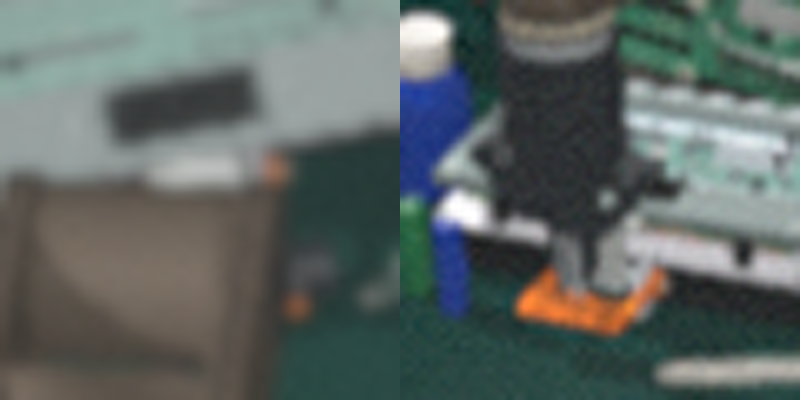

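The lid is shut and the pad stays down (top crop (182,105)). The tip stands just above the middle of the tab (scene crop (575,290)). I'm lowering to contact.

{"name": "send_rows", "arguments": {"moves": "0 0 0 0 0 0.03 -1; 0 0 0 0 0 0.045 -1; 0 0 0 0 0 0.06 -1; 0 0 0 0 0 0.065 -1; 0 0 0 0 0 0.07 -1; 0 0 0 0 0 0.07 -1"}}

```text
time: 14.3
eef_pos: [0.442, 0.074, 0.0225]
tcp_rot: [0.997, 0.083, -0.0, -0.0]
contact_force: [-0.0, -0.2, 0.9]
opening: 0.001
finger_force: 0.0
```

{"name": "send_rows", "arguments": {"moves": "0 0 0 0 0 0.005 -1; 0 0 0 0 0 0.01 -1; 0 0 0 0 0 0.015 -1; 0 0 0 0 0 0.015 -1"}}

```text
time: 14.8
eef_pos: [0.4421, 0.074, 0.0195]
tcp_rot: [0.997, 0.083, -0.0, -0.0]
contact_force: [0.1, 0.4, 0.7]
opening: 0.004
finger_force: 0.0
```

{"name": "send_rows", "arguments": {"moves": "0 0 0 0 0 0.005 -1; 0 0 0 0 0 0.01 -1; 0 0 0 0 0 0.015 -1; 0 0 0 0 0 0.015 -1"}}

```text
time: 15.3
eef_pos: [0.4419, 0.0739, 0.0174]
tcp_rot: [0.997, 0.083, -0.001, 0.0]
contact_force: [-4.1, -0.8, 7.8]
opening: 0.002
finger_force: 4.4
```

{"name": "send_rows", "arguments": {"moves": "0 0 0 0 0 0.002 -1; 0 0 0 0 0 0.004 -1; 0 0 0 0 0 0.004 -1; 0 0 0 0 0 0.004 -1"}}

```text
time: 15.8
eef_pos: [0.4419, 0.0739, 0.0169]
tcp_rot: [0.997, 0.083, -0.001, 0.0]
contact_force: [-4.7, -1.2, 10.7]
opening: -0.004
finger_force: 5.7
```

{"name": "send_rows", "arguments": {"moves": "0 0 0 0 0 0.002 -1; 0 0 0 0 0 0.004 -1; 0 0 0 0 0 0.004 -1; 0 0 0 0 0 0.004 -1"}}

```text
time: 16.3
eef_pos: [0.4418, 0.0739, 0.0163]
tcp_rot: [0.997, 0.083, -0.001, 0.0]
contact_force: [-6.4, -1.2, 13.2]
opening: 0.002
finger_force: 6.7
```

Run:
```python
from plant import ctrl
from h import *
S=ctrl.read_camera("scene");T=ctrl.read_camera("top")
s=ctrl.get_state();print(s["eef_pos"],s["contact_force"])
b=cv2.resize(S["image"][150:210,165:225],(400,400),interpolation=cv2.INTER_CUBIC)
a=cv2.resize(T["image"][195:240,170:215],(400,400),interpolation=cv2.INTER_CUBIC)
cv2.imwrite("pics/z8.png",np.hstack([a,b])[:,:,::-1])
```

```text
[0.44180239 0.07390669 0.01632017] [-6.03443249 -1.50001349 12.3156832 ]
```

View pics/z8.png

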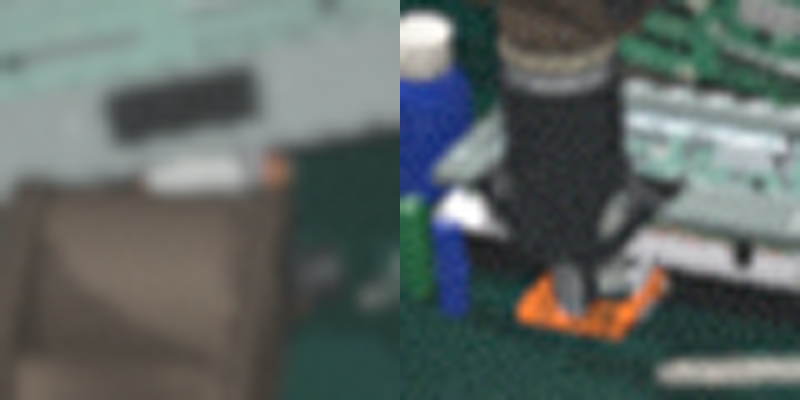

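The tip is on the ribbed tab at scene crop (575,300) and the lid is still shut at 13 N. The tab has given only about 2 mm, so it's behaving like a binding latch. One last small increment to about 15 N.

{"name": "send_rows", "arguments": {"moves": "0 0 0 0 0 0.002 -1; 0 0 0 0 0 0.002 -1; 0 0 0 0 0 0.002 -1; 0 0 0 0 0 0.002 -1"}}

```text
time: 16.9
eef_pos: [0.4418, 0.0739, 0.016]
tcp_rot: [0.997, 0.083, -0.001, 0.0]
contact_force: [-7.7, -0.9, 13.2]
opening: -0.001
finger_force: 7.2
```

```bash
python3 -c "
from plant import ctrl
s=ctrl.get_state();print(s['eef_pos'],s['contact_force'],s['finger_force'])"
```

```text
[0.44176797 0.07389112 0.01603026] [-7.7041403  -0.90654406 13.2206326 ] 7.173446528613567
```

{"name": "send_rows", "arguments": {"moves": "0 0 0 0 0 0.0015 -1; 0 0 0 0 0 0.0015 -1; 0 0 0 0 0 0.0015 -1"}}

```text
time: 17.27
eef_pos: [0.4418, 0.0739, 0.0158]
tcp_rot: [0.997, 0.083, -0.001, 0.0]
contact_force: [-6.9, -1.3, 15.2]
opening: 0.0
finger_force: 7.6
```

15.2 N with the lid still shut, so this latch binds. I'll back off gently and go to the selector, aiming for red.

{"name": "send_rows", "arguments": {"moves": "0 0 0 0 0 -0.01 -1; 0 0 0 0 0 -0.02 -1; 0 0 0 0 0 -0.03 -1; 0 0 0 0 0 -0.1 -1; 0 0 0 0 0 -0.3 -1; 0 0 0 0 0 -0.6 -1; 0 0 0 0 0 -0.62 -1; 0 0 0 0 0 -0.62 -1"}}

```text
time: 18.27
eef_pos: [0.4423, 0.074, 0.1389]
tcp_rot: [0.997, 0.083, 0.001, 0.0]
contact_force: [0.4, -0.0, -0.1]
opening: 0.002
finger_force: 0.0
```

```bash
python3 go.py .546 -.337 .14 -74.3
```

```text
turn [ 0.0001 -0.0002 -0.0172] shift [ 0.1725  2.1126 -0.0047] t 18.27 pos [0.4423 0.074  0.1389] F [ 0.44 -0.03 -0.07] q [-0.06 -0.15  2.18  0.    1.11  1.34] op 0.0
```

{"name": "send_rows", "arguments": {"moves": "0 0 0 0.04 0.25 0 -1; 0 0 0 0.08 0.55 0 -1; 0 0 -0.017 0.09 0.99 0 -1; 0 0 -0.017 0.09 0.99 0 -1; 0 0 -0.017 0.09 0.99 0 -1; 0 0 -0.017 0.09 0.99 0 -1; 0 0 -0.017 0.09 0.99 0 -1"}}

```text
time: 19.15
eef_pos: [0.4919, -0.1169, 0.1375]
tcp_rot: [0.991, 0.137, -0.001, -0.0]
contact_force: [-0.6, -0.1, -0.7]
opening: -0.002
finger_force: 0.0
```

```bash
python3 go.py .546 -.337 .14 -74.3
```

```text
turn [-0.0002  0.0002  0.    ] shift [-0.0373  1.1325 -0.0138] t 19.15 pos [ 0.4919 -0.1169  0.1375] F [-0.63 -0.14 -0.67] q [-0.43 -0.01  2.06  0.    1.1   0.86] op -0.0
```

{"name": "send_rows", "arguments": {"moves": "0 0 0 -0.01 0.25 -0.02 -1; 0 0 0 -0.02 0.5 -0.02 -1; 0 0 0 -0.02 0.5 -0.02 -1; 0 0 0 -0.02 0.5 -0.02 0; 0 0 0 -0.02 0.5 -0.02 0"}}

```text
time: 19.77
eef_pos: [0.5152, -0.214, 0.1419]
tcp_rot: [0.991, 0.137, -0.0, -0.0]
contact_force: [0.3, 1.1, 0.6]
opening: 0.421
finger_force: 0.0
```

```bash
python3 - <<'E'
from plant import ctrl
from h import *
S=ctrl.read_camera("scene");T=ctrl.read_camera("top")
for n,r,roi in(("S",S,(275,190,310,228)),("T",T,(275,182,315,220))):
    c,st,m=blob(r["image"],(0,0,185),(180,40,255),roi);p=cv2.findNonZero(m);e=cv2.minEnclosingCircle(p);h=cv2.convexHull(p);M=cv2.moments(h)
    q=(M["m10"]/M["m00"],M["m01"]/M["m00"]);print(n,st,e,q,plane(r,*q,.056))
    for nm,lo,hi in(("red",(0,120,120),(8,255,255)),("green",(45,80,120),(80,255,255))):
        c,st,m=blob(r["image"],lo,hi,roi);print(nm,c,st[4],plane(r,*c,.06))
E
python3 go.py .546 -.337 .14 -74.3
```

```text
S [284 203   8   7  24] ((287.5, 206.5), 4.301262855529785) (286.77536231884056, 206.48550724637678) [ 0.52850002 -0.32945324  0.056     ]
red [284.5 201. ] 2 [ 0.55551689 -0.30680777  0.06      ]
green [300.  202.5] 6 [ 0.57500864 -0.36658872  0.06      ]
T [288 196  10  14  42] ((293.4285583496094, 202.2857208251953), 6.73865270614624) (291.8936170212766, 203.13711583924348) [ 0.53447433 -0.32945838  0.056     ]
red [285. 197.] 1 [ 0.5604007  -0.30144931  0.06      ]
turn [-0.  0.  0.] shift [-0.0185  0.6316  0.0106] t 19.88 pos [ 0.5154 -0.2144  0.1422] F [-0.68  0.45 -1.06] q [-0.58  0.1   1.93  0.    1.11  0.72] op 0.5Traceback (most recent call last):
  File "<stdin>", line 8, in <module>
  File "h.py", line 17, in blob
    n,l,st,c=cv2.connectedComponentsWithStats(m); i=1+np.argmax(st[1:,4]); return c[i],st[i],(l==i).astype(np.uint8)
                                                      ~~~~~~~~~^^^^^^^^^^
    return _wrapfunc(a, 'argmax', axis=axis, out=out, **kwds)
    return bound(*args, **kwds)
ValueError: attempt to get argmax of an empty sequence
```

Run:
```python
from plant import ctrl
from h import *
S=ctrl.read_camera("scene");T=ctrl.read_camera("top")
for r,(x0,y0,x1,y1) in((S,(278,188,306,212)),(T,(282,188,308,214))):
    g=cv2.cvtColor(r["image"],cv2.COLOR_RGB2GRAY)[y0:y1,x0:x1]
    print("    "+" ".join("%3d"%c for c in range(x0,x1)))
    for i,row in enumerate(g):print(y0+i,*["%3d"%v for v in row])
for p in((.545,-.338,.094),(.545,-.338,.066),(.545,-.338,.055)):print(p,proj(S,p),proj(T,p))
```

```text
278 279 280 281 282 283 284 285 286 287 288 289 290 291 292 293 294 295 296 297 298 299 300 301 302 303 304 305
188  85  69  64  45  60  78  83  82  85  93  84  72  70  66  68  52  54  53  51  64  63  75  78  76  83  86  85  84
189  82  65  53  47  57  66  68  71  92  92  96  91  86  79  80  76  75  65  60  55  50  53  55  56  55  71  73  86
190  61  58  48  39  46  61  59  63  84  95  93  87  87  86  87  90  88  88  82  77  72  63  61  47  47  49  59  79
191  57  49  43  43  52  53  46  51  76  90  85  83  78  90  94  94  90  91  94  94  92  85  80  71  66  67  70  84
192  54  53  40  39  45  44  45  50  55  62  68  73  74  87  82  89  81  84  82  91  93  94  87  85  89  95 101  93
193  54  56  48  42  37  37  35  33  43  50  46  47  56  65  74  79  74  80  78  79  83  85  88  82 114 146 141 108
194  58  52  42  37  41  31  38  32  33  36  37  41  49  61  73  88  77  71  73  71  76  75  84  92 121 163 163 120
195  56  57  44  43  45  40  36  42  39  41  40  45  56  70  97 133 102  68  66  70  68  67  75  84 118 134 132 105
196  55  50  56  64  55  47  54  46  35  39  37  39  54  80 
[... 4248 characters left out ...]
131 122 119 116 115 112 105 100
210  63  87 118 140 152 152 142 135 133 135 137 141 143 144 140 137 134 127 120 115 112 106  99  92  82  74
211  61  78 107 135 151 151 138 126 124 124 123 124 124 123 121 117 115 109 103  99  92  81  75  67  61  55
212  60  71  99 131 150 153 142 128 122 121 120 118 114 113 107  99  96  88  81  74  67  60  54  51  50  49
213  58  64  89 122 146 154 148 132 119 115 113 106  98  93  87  78  71  66  59  54  52  49  48  48  49  48
(0.545, -0.338, 0.094) [290.85498836 197.03385087] [294.57536817 199.61988282]
(0.545, -0.338, 0.066) [290.5372191  202.96485199] [294.0477837  200.31842202]
(0.545, -0.338, 0.055) [290.41366991 205.27083467] [293.84480096 200.58717783]
```

```bash
python3 go.py .539 -.343 .11 -74.3
```

```text
turn [-0.      0.     -0.0001] shift [-0.0599  0.6487  0.1613] t 19.98 pos [ 0.5155 -0.2148  0.1423] F [0.61 0.27 0.71] q [-0.58  0.1   1.93  0.    1.11  0.72] op 0.5
```

{"name": "send_rows", "arguments": {"moves": "0 0 0 -0.03 0.3 0 1; 0 0 0 -0.06 0.65 0 1; 0 0 0 -0.06 0.65 0 1; 0 0 0 -0.06 0.65 0.1 1; 0 0 0 -0.06 0.65 0.16 1; 0 0 0 -0.06 0.65 0.25 1; 0 0 0 -0.06 0.65 0.33 1; 0 0 0 -0.06 0.65 0.38 1; 0 0 0 -0.06 0.65 0.42 1; 0 0 0 -0.06 0.65 0.42 1"}}

```text
time: 21.22
eef_pos: [0.5387, -0.3439, 0.0576]
tcp_rot: [0.991, 0.136, -0.0, -0.0]
contact_force: [-0.1, -1.0, 0.0]
opening: 1.003
finger_force: 0.0
```

```bash
python3 go.py .539 -.343 .058 -74.3;python3 - <<'E'
from plant import ctrl
from h import *
S=ctrl.read_camera("scene")
x0,y0,x1,y1=276,184,310,214
g=cv2.cvtColor(S["image"],cv2.COLOR_RGB2GRAY)[y0:y1,x0:x1]
print("    "+" ".join("%3d"%c for c in range(x0,x1)))
for i,row in enumerate(g):print(y0+i,*["%3d"%v for v in row])
E
```

```text
turn [-0.0001  0.0001 -0.0002] shift [ 0.0026 -0.004  -0.0022] t 21.23 pos [ 0.5387 -0.3439  0.0576] F [-0.09 -1.04  0.05] q [-0.73  0.38  1.77 -0.    0.99  0.57] op 1.0
    276 277 278 279 280 281 282 283 284 285 286 287 288 289 290 291 292 293 294 295 296 297 298 299 300 301 302 303 304 305 306 307 308 309
184  50  49  69  82  54  36  43  46  49  55  46  44  49  43  46  47  46  51  44  49  52  44  49  49  49  46  45  44  54  72  76  79  59  47
185  50  52  61  61  47  42  48  48  52  45  45  45  44  45  45  46  48  54  48  43  48  46  45  49  43  46  45  47  47  71  80  85  62  46
186  45  53  54  56  52  46  40  47  46  50  47  57  51  45  46  45  46  46  42  48  43  50  48  47  50  49  49  47  56  78  86  92  68  50
187  47  55  53  56  49  46  48  47  48  59  71  72  68  54  46  50  48  47  41  47  47  44  44  48  47  49  49  46  52  69  91  93  67  48
188  50  49  52  51  49  44  48  52  61  64  84  89  83  75  70  72  64  55  55  52  50  46  44  43  49  46  51  50  51  59  83  90  55  41
189  48  43  50  52  47  47  44  57  65  73  92  95  95  85  83  86  80  71  79  68  62  5
[... 2709 characters left out ...]

209  43  78 145 171 170 163 163 159 158 166 175 180 176 179 177 173 170 186 180 169 162 140 120 110 112 114 110 110  97  80  62  55  60  57
210  49  90 152 168 167 154 159 160 158 158 157 160 155 172 170 163 166 170 162 138 123 113 110 104 112 110 114 113  94  71  57  59  56  52
211  58 102 142 142 149 141 139 139 139 143 148 153 153 163 160 147 144 143 139 119 117 112 110 113 111 110 113 103  91  68  58  56  52  61
212  61 101 122 117 113 120 114 121 121 125 135 137 138 140 136 138 135 138 137 123 111 112 116 111 108 117 119 108  87  64  54  51  56  48
213  62  94 109 111 109 109 112 116 111 116 123 123 119 115 117 116 124 127 138 127 119 113 112 111 113 120 114 100  85  65  48  51  47  50
```

The fingers straddle the knob: tips at u≈280 and 303, bar at ≈292 in scene. Closing.

{"name": "send_rows", "arguments": {"moves": "0 0 0 0 0 0 -0.2; 0 0 0 0 0 0.01 -0.5; 0 0 0 0 0 0.01 -0.6; 0 0 0 0 0 0.01 -0.7; 0 0 0 0 0 0.01 -1; 0 0 0 0 0 0.01 -1; 0 0 0 0 0 0.01 -1; 0 0 0 0 0 0.01 -1", "newtons": 30}}

```text
time: 22.28
eef_pos: [0.5381, -0.3428, 0.0562]
tcp_rot: [0.991, 0.136, -0.001, -0.002]
contact_force: [-3.2, 5.3, 4.8]
opening: 0.156
finger_force: 32.5
```

{"name": "send_rows", "arguments": {"moves": "0 0 -0.015 0 0 0 -1; 0 0 -0.03 0 0 0 -1; 0 0 -0.045 0 0 0 -1; 0 0 -0.06 0 0 0 -1; 0 0 -0.07 0 0 0 -1; 0 0 -0.07 0 0 0 -1"}}

```text
time: 23.02
eef_pos: [0.5385, -0.3437, 0.0562]
tcp_rot: [0.937, 0.349, -0.0, -0.001]
contact_force: [-2.4, 3.1, 1.8]
opening: 0.156
finger_force: 32.3
```

```bash
python3 -c "
from plant import ctrl
s=ctrl.get_state();print(s['qpos'],s['contact_force'],s['wrist_torque'],s['eef_pos'])"
```

```text
[-7.26597093e-01  3.78296355e-01  1.77224668e+00 -1.65046016e-04
  9.92663387e-01  1.32170625e-01] [-2.41506139  3.05123686  1.80263202] [0.46216569 0.44013449 0.05426769] [ 0.5385351  -0.34370901  0.05622173]
```

{"name": "send_rows", "arguments": {"moves": "0 0 -0.015 0 0 0 -1; 0 0 -0.03 0 0 0 -1; 0 0 -0.045 0 0 0 -1; 0 0 -0.055 0 0 0 -1; 0 0 -0.06 0 0 0 -1; 0 0 -0.06 0 0 0 -1"}}

```text
time: 23.78
eef_pos: [0.5391, -0.3442, 0.0562]
tcp_rot: [0.856, 0.517, 0.0, 0.0]
contact_force: [-0.9, 0.8, 0.4]
opening: 0.156
finger_force: 32.3
```

```bash
python3 -c "
from plant import ctrl
s=ctrl.get_state();print(s['qpos'],s['contact_force'],s['wrist_torque'],s['eef_pos'])"
```

```text
[-7.26749621e-01  3.78663241e-01  1.77174246e+00  4.08036975e-04
  9.90646063e-01 -2.43613363e-01] [-0.86432969  0.82481579  0.41375867] [ 0.17279745  0.13528681 -0.26333668] [ 0.53914045 -0.34420601  0.05622561]
```

{"name": "send_rows", "arguments": {"moves": "0 0 -0.006 0 0 0 -1; 0 0 -0.012 0 0 0 -1; 0 0 -0.012 0 0 0 -1"}}

```text
time: 24.15
eef_pos: [0.5392, -0.3443, 0.0563]
tcp_rot: [0.837, 0.547, 0.001, -0.0]
contact_force: [-0.9, -0.4, 0.5]
opening: 0.154
finger_force: 62.3
```

```bash
python3 -c "
from plant import ctrl
s=ctrl.get_state();print(s['qpos'],s['contact_force'],s['wrist_torque'],s['eef_pos'])"
```

```text
[-0.72743613  0.37853846  1.77166384  0.00238671  0.99085945 -0.31486917] [-0.90340129 -0.3829197   0.46083338] [ 0.08682745  0.20831228 -1.78825451] [ 0.53920575 -0.34425762  0.0563417 ]
```

It's at the end stop, with the torque jumping to 1.8 N m. I'll relax the twist, open, and lift.

{"name": "send_rows", "arguments": {"moves": "0 0 0.009 0 0 0 -1; 0 0 0.009 0 0 0 -0.4; 0 0 0.009 0 0 0 0.3; 0 0 0.009 0 0 0 0.6; 0 0 0.009 0 0 0 0.6; 0 0 0.009 0 0 -0.2 0.6; 0 0 0.009 0 0 -0.5 0.6; 0 0 0.009 0 0 -0.7 0.6; 0 0 0.009 0 0 -0.7 0.6; 0 0 0.009 0 0 -0.7 0.6"}}

```text
time: 25.4
eef_pos: [0.5385, -0.3437, 0.1953]
tcp_rot: [0.85, 0.526, -0.0, -0.001]
contact_force: [-1.1, -0.1, -0.9]
opening: 0.798
finger_force: 0.0
```

Run:
```python
from plant import ctrl
from h import *
S=ctrl.read_camera("scene");T=ctrl.read_camera("top");s=ctrl.get_state();print(s["time"],s["eef_pos"],s["contact_force"],s["opening"])
for r,(x0,y0,x1,y1) in((S,(278,188,306,212)),(T,(282,188,308,212))):
    g=cv2.cvtColor(r["image"],cv2.COLOR_RGB2GRAY)[y0:y1,x0:x1]
    print("    "+" ".join("%3d"%c for c in range(x0,x1)))
    for i,row in enumerate(g):print(y0+i,*["%3d"%v for v in row])
# lid still shut? pad in top view
c,st,mm=blob(T["image"],(0,0,0),(180,255,75),(180,196,200,214));print("padT",c,st,"shut->",proj(T,[.528,.088,.078]),"up->(188.7,204.6)")
```

```text
25.5 [ 0.53797093 -0.34327747  0.19369236] [-0.15037293  0.35130567  0.73322797] 0.8015630884841602
    278 279 280 281 282 283 284 285 286 287 288 289 290 291 292 293 294 295 296 297 298 299 300 301 302 303 304 305
188  85  70  63  54  57  79  81  85  86  89  86  75  66  63  56  52  50  49  57  63  61  68  74  76  80  82  83  85
189  79  69  57  46  51  70  70  74  86  94  92  86  87  83  83  72  67  61  67  61  54  48  51  54  62  67  73  86
190  62  52  43  38  51  59  60  62  83 100  96  90  90  87  89  98  92  87  84  80  72  65  53  51  53  50  61  82
191  55  52  48  40  48  48  47  50  71  85  82  82  84  86  93  92  94  88  88  87  91  87  81  74  61  66  67  80
192  56  53  46  45  35  45  47  45  60  64  73  73  78  82  85  90  86  86  89  92  90  93  88  88  88  99 101  94
193  52  52  42  41  38  45  36  42  41  45  44  53  58  66  74  80  80  79  82  82  82  84  86  91 111 144 141 113
194  57  53  43  41  38  39  39  44  35  36  40  56  53  54  68  68  69  71  76  73  76  74  87  91 126 167 162 117
195  54  59  39  44  39  35  36  35  40  38  60  95  90  72  71  72  70 
[... 4007 characters left out ...]
  94 102 103  87  75  90 117 136 142 143 138 123 106
207  79  78  80  84  91  96  98 100  97  94  92  92  92  93  98  99  94  98 119 139 152 154 155 149 137 120
208  89  85  80  77  80  86  94  98  98  96  94  92  92  92  95  97 101 117 135 149 154 156 153 144 129 114
209  95  92  86  81  78  80  84  90  96  96  94  92  92  92  93  95 102 113 129 143 148 146 141 128 113 103
210  98  97  94  90  84  80  79  82  88  93  93  93  91  92  93  96 100 106 116 127 130 124 116 106  99  95
211  99  98  97  94  93  90  84  77  79  87  90  91  91  92  95  96 100 102 108 112 110 101  94  93  93  90
padT [190.         206.31034483] [183 204  15   6  58] shut-> [190.66948305 206.79645271] up->(188.7,204.6)
```

```bash
python3 -c "
from plant import ctrl
print(ctrl.sign_off())"
```

```text
the job is handed in; nothing more can be done
None
```

The latch binds: the lid latched shut and was still shut with 15.2 N on the release tab, so I left it shut, turned the selector to its red end stop and handed the job in at about 25.5 s.

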